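# Load the squeegee dresser and switch it on

## Robot

A 6-joint arm with a two-finger parallel gripper is mounted at the origin on the work surface. World frame = base frame: x ahead of the robot, y to its left, z up, the work surface at z = 0. Lengths are in m, angles in rad, forces in N, time in s.
With the tool pointing down it reaches from about 0.425 to 0.95 m from the base axis. Payload 3.5 kg.
Tool frame: the origin (TCP) lies at the very end of the fingers, on their centre line; the grasp point (between the pads) lies 19 mm behind it (manip.hold_point_z is the distance from the TCP to the grasp point, in m); z points along the fingers, y is the line along which they close (so a half turn about z gives the same grasp; the last joint's range is limited). The gripper opens to 85 mm and grips with 20 to 120 N. Pads are 22 mm wide; open, the fingers measure 114 mm over their backs; the gripper's body (76 mm by 85 mm) begins 54 mm behind the grasp point. The pads swing forward as they close: fully open they stand 13 mm farther back than shut.
Start: joints at [1.072, 0.286, 1.577, -0, 1.279, -0.15], TCP at [0.231, 0.634, 0.231] pointing down, gripper open.
Joint ranges: [-2.77, 2.77], [-0.9, 2.22], [0.21, 2.48], [-1.53, 4.67], [0.24, 2.81], [-2.84, 2.84]. Speed limits (rad/s): [2.79, 2.79, 3.14, 3.14, 3.14, 3.14].

## Interface

Orientations are given as a unit quaternion [x, y, z, w].
In Python, from rig import manip gives the robot as it stands. The module is installed in compiled form; this text tells all that it offers.
- The arm moves only by the tool move_arm, never from a script. Its argument "deltas" is a list of rows, each a list of 2 entries, a list of its own where there are three numbers: the shift along the tool's x, y, z in cm, then the turn about the tool's z in rad. A call has 1 to 20 rows; each row shifts and turns the commanded pose from where the row before left it, along the tool's axes as they then stand; what a row does not reach is not made up. A row lasts 1/10 s, in which the tool goes at most 50 mm and 8.59 degrees, less where a joint would pass 70% of its speed; a pose out of reach is approached as far as the arm can. A call is refused whole if a number of a shift passes 5 or a number of a turn 0.15, either way. A call with a gripper value outside its range is refused whole. "gripper" is the finger opening in cm, from 0 to 8.54, set as the call begins (left out, the last holds). The fingers move at their own pace and stop on an object; the grip force is fixed at half the most. Time passes only in rows, so rows that do not move let the fingers close. It gives the time, the measured TCP pose, the force, the opening and the grip force at its end, in the units of the state.
- manip.state(): the state, without advancing time (a new reading comes with each control period).
- manip.capture(name): name is "scene" or "side" or "wrist"; returns the picture (420x560x3 uint8, blue, green, red); there is no depth.
- manip.camera_model(name): a dict with "K" (3x3 intrinsics, pixels), "D" ([k1, k2, p1, p2, k3] as OpenCV has them; the pictures are not rectified), "world_from_camera" (4x4, takes a point from camera to world coordinates); the wrist camera has in their place "T_tool_cam" (4x4, takes a point from camera to tool coordinates, whose origin is the TCP and whose axes are the flange's). Camera axes: x right, y up, looking along -z (the intrinsics and any distortion apply to the point x, -y, -z); pixel columns grow to the right and rows downward; lengths in m; the calibration is good to about 2 mm. A picture is of the moment at which its call begins: read the wrist's pose just before it. camera_model takes no time and is no camera call.
- manip.finish_job(): hands the job in; it is judged then, once.
The state is a dict: "t": time; "joint_pos": joint angles; "dq": joint speeds; "joint_efforts": joint torques, N m; "tcp_pos": TCP position; "orientation": TCP orientation; "wrist_force": force on the tool from outside, world axes, zero at the start; "ft_torque": the same for the moment, N m; "gripper_width": finger opening in m; "grip_force": force on a finger pad.
Only numpy, scipy, OpenCV 4.12 (cv2) and the standard library are available. Lean on these libraries where they do the work, as an engineer would, in place of code of your own. Each camera call takes 0.05 s, during which the arm holds its last target. There are 200 camera calls.

## Task

Lift the clear guard of the squeegee dresser fully open, take the long squeegee from its rest and load it blade down in the dresser's leaning cradle, pushing back the sprung clamp so that the squeegee is held between clamp and end stop, blade fully down. Then lower the guard gently until it is fully closed, and only then throw the isolator lever over to on. Do not disturb the other things on the bench.

Things in the scene. Friction and masses are not known exactly. Their poses are not given: they have to be found in the camera images.
- dresser: Grey bench machine that dresses squeegee blades, fixed; base 260 x 320 x 40 mm. Origin: centre of underside, on the table; x away from the robot, y along the machine, z up. Places 'in the dresser' are x, y, z in mm in these axes. Upright end plates, top at z = 160, at y = -148 and +148; the cradle lies between them, the switch box (80 wide, 60 high) at the -y end.
- cradle (a point): Where the loaded squeegee's origin (blade edge, mid length) belongs: (20, 0, 70) in the dresser. There the squeegee's length lies along the dresser's y and it leans 22 deg from vertical, top towards the robot (-x). The open guard hangs over the cradle: come in with the tool leaning the same 22 deg, hand nearer the robot than the fingertips, moving along the lean.
- end_stop (a point): Top of the fixed end stop's face at the cradle's -y end, y = -85.5 in the dresser. Stop 12 mm thick, rising 14 mm above the cradle's floor, measured up the lean. Free gap from stop to clamp 160.5 mm, squeegee 170: lower it to some 8 mm above the stop, push it about 14 mm into the clamp (+y), lower it behind the stop to the floor, let it go back against the stop.
- guard_hinge (a point): Point on the guard's hinge axis, (105, 0, 165) in the dresser. Cradle details, in leaning axes from the cradle point (u across the squeegee, away from robot; w up the lean): floor at w = 0; far lip at u = 15 to 23, 11 high; two rests 16 wide touch the handle's robot side at y = -60 and +50, up to w = 64, free between.
- clamp (a joint): Sprung steel clamp at the cradle's +y end; m pushed back along the dresser's +y: 0 free (face at y = +75 in the dresser), 0.020 stop, about 0.0095 with the squeegee loaded. Spring force 3 N at 0, 5.7 N at 0.010, 8.3 N at 0.020. Its flat face is 32 mm wide and spans 10 to 80 mm up the lean from the cradle's floor.
- guard (a joint): Angle of the clear hinged guard (150 x 270 mm), rad: 0 closed and level, 1.2 fully open, up and leaning over the cradle. Hinge along the dresser's y at its far side; the robot's side lifts. Stiff friction hinge: stays where it is left; about 5 N at the handle lifts it, 1 to 3 N lowers it. May start a little ajar.
- guard_handle (a point): Middle of the guard's steel handle bar, 12 mm diameter, along the dresser's y, carried by arms at y = -65 and +65, 34 mm clear of the guard's edge. 190 mm from the hinge: at guard angle q it is at (105 - 190 cos q, 0, 165 + 190 sin q) in the dresser. Pinch it from above between the arms and follow the arc; the bar turns between the fingers. Free below for 100 mm.
- isolator (a joint): Black-knobbed isolator lever on the switch box, rad: 0 off (leans 0.5 rad to the dresser's -x), 1.0 on (leans 0.5 rad to +x). Pivot along the dresser's y at (-10, -200, 82) in the dresser. Stays where it is left; about 1 N at the knob moves it.
- isolator_tip (a point): Centre of the isolator's round knob, 26 mm diameter, 85 mm from the pivot: at (-51, -200, 157) in the dresser when off, (31, -200, 157) when on.
- rest: Dark steel stand holding the squeegee, 130 x 200 mm, fixed. Origin: centre of underside; x away from the robot, y along the squeegee. The squeegee in it leans 22 deg from vertical, top towards the robot (-x of the stand): take it with the tool leaning likewise. Two rests on its robot side, at y = -60 and +60, leave 100 mm free between them for a finger.
- squeegee: The long squeegee, 170 mm: wooden handle 28 mm thick, 60 tall, full length, black rubber blade 9 thick below it, 85 tall in all; 0.25 to 0.43 kg. Origin: middle of the blade's lower edge; x thickness, y length, z up from blade to handle top (handle z = 25 to 85). Pinch it across the thickness at mid length, about z = 68.
- short_squeegee: Short squeegee, 120 mm, same shape, lying flat at the far side of the bench; leave alone. Origin on the table under the blade's edge.
- ink_jar: White jar, 68 mm diameter, 85 mm tall, beside the stand; leave alone. Origin: centre of underside.
- ink_tub: White tub with black cap, 84 mm diameter, 105 mm tall, behind the stand; leave alone. Origin: centre of underside.
- tape_roll: Cardboard tape roll lying flat, 90 mm diameter, 36 mm high, on the robot's side of the stand; leave alone. Origin: centre of underside.
- wash_bottle: White bottle, 68 mm diameter, 180 mm tall, at the far side; leave alone. Origin: centre of underside.
- ink_spatula: Ink spatula lying at the far side; leave alone. Origin on its underside.
Things that resemble listed ones, but are neither listed nor needed, are in the scene too. Leave any green or turquoise look-alike of the squeegee alone.

How it is judged:
On the way, in this order (a step that is already met when the one before it is completed fails the run):
1. the guard is lifted fully open (value of joint guard above 1 rad), for 0.2 s.
2. the long squeegee is down in the cradle between clamp and stop, the guard still open (x of squeegee in the frame of dresser between 0.014 and 0.026 m and y of squeegee in the frame of dresser between -0.005 and 0.005 m and z of squeegee in the frame of dresser between 0.065 and 0.075 m and angle between squeegee's own z axis and vertical between 0.294 and 0.474 rad and angle between the y axis of squeegee and the y axis of dresser, either way round below 0.06 rad and value of joint clamp between 0.005 and 0.015 m and value of joint guard above 0.9 rad), for 0.2 s.
3. the guard is lowered fully closed over it (value of joint guard below 0.03 rad), for 0.2 s.
4. the isolator is thrown to on (value of joint isolator above 0.85 rad), for 0.1 s.
At the end, for the whole second after the job is handed in: The long squeegee is at rest in the cradle: its origin within 6 mm (x), 5 mm (y, z) of the cradle point, leaning 22 deg within 5 deg, its length along the machine within 0.06 rad, the clamp pushed back 5 to 15 mm; the guard closed to under 0.03 rad; the isolator over 0.85 rad (x of squeegee in the frame of dresser between 0.014 and 0.026 m and y of squeegee in the frame of dresser between -0.005 and 0.005 m and z of squeegee in the frame of dresser between 0.065 and 0.075 m and angle between squeegee's own z axis and vertical between 0.294 and 0.474 rad and angle between the y axis of squeegee and the y axis of dresser, either way round below 0.06 rad and value of joint clamp between 0.005 and 0.015 m and value of joint guard below 0.03 rad and value of joint isolator above 0.85 rad and linear speed of squeegee below 0.02 m/s); the robot touches nothing.
It fails at once if the isolator was switched on while the guard was open (value of joint isolator above 0.6 rad and value of joint guard above 0.1 rad).
It fails at once if the guard was slammed (velocity of joint guard below -2.5 rad/s and value of joint guard below 0.9 rad).
It fails at once if another thing on the bench was moved more than 40 mm or knocked over (distance of any of short_squeegee, ink_jar, ink_tub, tape_roll, wash_bottle, ink_spatula from where it was at the start of the episode above 0.04 m or angle between any of short_squeegee, ink_jar, ink_tub, tape_roll, wash_bottle, ink_spatula's own z axis and vertical above 0.6 rad).
It also fails if it takes over 72 s, if anything falls off the work surface, if the arm or the gripper's body presses on something with over 40 N, if the wrist force passes 120 N, or if a joint passes its speed limit or range.

## Working session

There is one attempt and no reset: what is moved stays moved. The work goes in short steps, Python scripts to look and compute and a tool call to move; the robot and the scene stay as the last step left them, time stands still between calls to the robot, and variables do not carry over. Pictures are saved under pics/ and viewed, at most 10 in all, crops included, and the job is handed in when it is done.

Besides the shell and the picture viewer there is one more tool, called after ">>>" as a command line: name --argument value ..., lists and objects as JSON in quotes. move_arm: Moves the arm, as the interface text tells. Its arguments: {"type":"object","properties":{"deltas":{"type":"array","items":{"type":"array"}},"gripper":{"type":"number"}},"required":["deltas"]}

```bash
mkdir -p pics; python3 - <<'E'
from rig import manip
import cv2
for n in ("scene","side"):
    cv2.imwrite(f"pics/{n}0.png",manip.capture(n)); print(n,{k:(v if isinstance(v,(list,float)) else v.tolist()) for k,v in manip.camera_model(n).items()})
s=manip.state();print({k:s[k] for k in("t","tcp_pos","orientation","gripper_width")}, manip.hold_point_z)
print(manip.camera_model("wrist"))
E
```

```text
scene {'K': [[429.8163018875609, 0.0, 285.3457170806803], [0.0, 429.8163018875609, 212.60187668430248], [0.0, 0.0, 1.0]], 'D': [-0.06286695007843185, 0.0, 0.0, 0.0, 0.0], 'world_from_camera': [[-0.634651680567566, -0.6250203014546426, 0.45449627844715307, 1.0692830438187193], [0.77268269244327, -0.5030405962908423, 0.38718421362701905, 0.39332950914217163], [-0.013367914997613637, 0.5969085200036115, 0.8021979291893709, 1.1186832867925298], [0.0, 0.0, 0.0, 1.0]]}
side {'K': [[396.70824154303455, 0.0, 273.9425580064604], [0.0, 396.70824154303455, 205.40978652424613], [0.0, 0.0, 1.0]], 'D': [0.031056122050773207, 0.0, 0.0, 0.0, 0.0], 'world_from_camera': [[0.8919404822808541, 0.28202452268864664, -0.35341808763960914, 0.12930073684002566], [-0.45214873491237695, 0.5530072756849644, -0.6998174580250416, -0.7712877581125155], [-0.001922910745324064, 0.7839930622408178, 0.620766607327207, 0.7266895145816539], [0.0, 0.0, 0.0, 1.0]]}
{'t': 0.1, 'tcp_pos': array([0.23037299, 0.63384089, 0.23007822]), 'orientation': array([ 1.73511691e-01,  9.84831224e-01, -1.01876181e-03, -3.40253733e-04]), 'gripper_width': 0.085263929521057} 0.0187
{'K': array([[367.72117332,   0.        , 281.81161033],
       [  0.        , 367.72117332, 207.85994231],
       [  0.        ,   0.        ,   1.        ]]), 'D': array([-0.06013227,  0.        ,  0.        ,  0.        ,  0.        ]), 'T_tool_cam': array([[-6.23480468e-04,  9.46670248e-01,  3.22203432e-01,
         8.38230095e-02],
       [ 9.99999804e-01,  5.70307343e-04,  2.59424149e-04,
         5.12958896e-04],
       [ 6.18341403e-05,  3.22203531e-01, -9.46670418e-01,
        -1.41547286e-01],
       [ 0.00000000e+00,  0.00000000e+00,  0.00000000e+00,
         1.00000000e+00]])}
```

View pics/scene0.png

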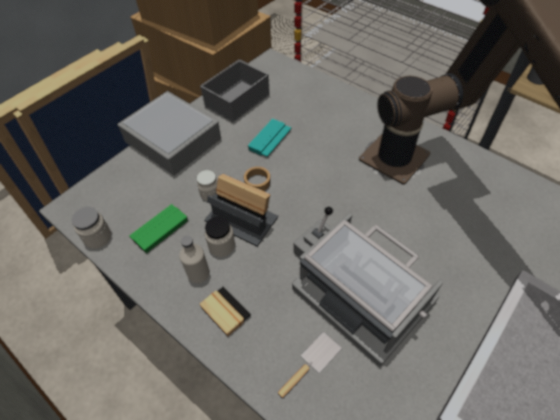

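View pics/side0.png

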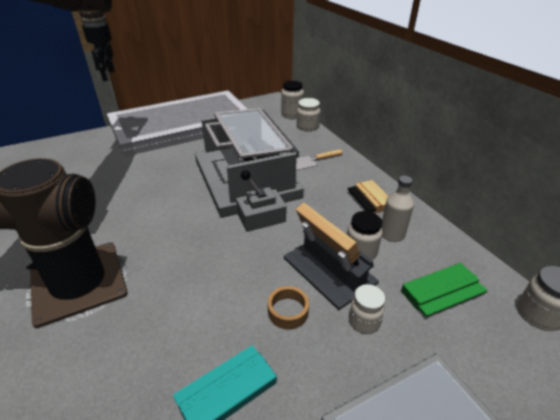

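The scene view shows the dresser with its guard near (365,275), the isolator knob at (328,211), the wood squeegee in the rest at (242,195), and the short squeegee at (225,310). The side view shows the dresser at (250,150), the knob at (246,175) and the rest squeegee at (327,230). The squeegee candidates are the wooden one in the stand, the green one (158,228), the turquoise one (270,137), and the short wooden one lying flat. Only the one leaning in the stand fits, so I'll confirm it in enlarged crops.

```bash
python3 - <<'E'
import cv2
a=cv2.imread("pics/scene0.png")[165:360,195:450]; b=cv2.imread("pics/side0.png")[95:305,190:400]
cv2.imwrite("pics/scene_c.png",cv2.resize(a,None,fx=3,fy=3,interpolation=cv2.INTER_CUBIC))
cv2.imwrite("pics/side_c.png",cv2.resize(b,None,fx=2.85,fy=2.85,interpolation=cv2.INTER_CUBIC))
E
```

```text
(no output)
```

View pics/scene_c.png

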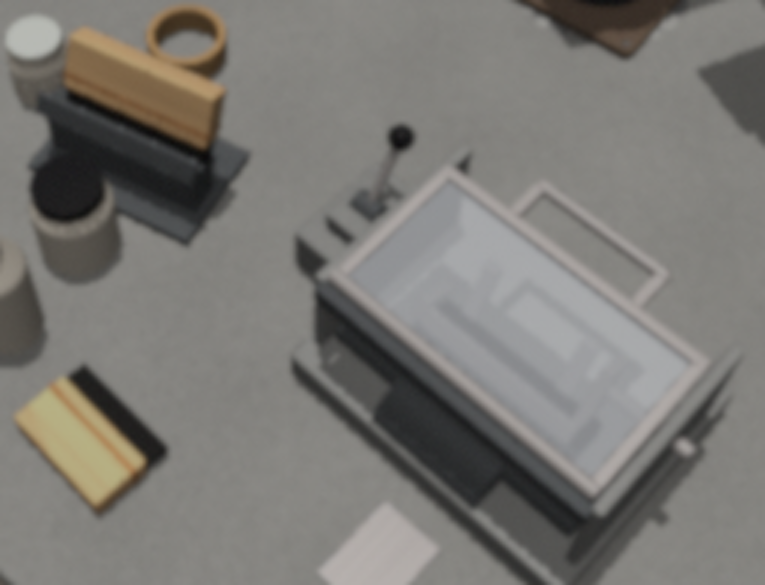

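View pics/side_c.png

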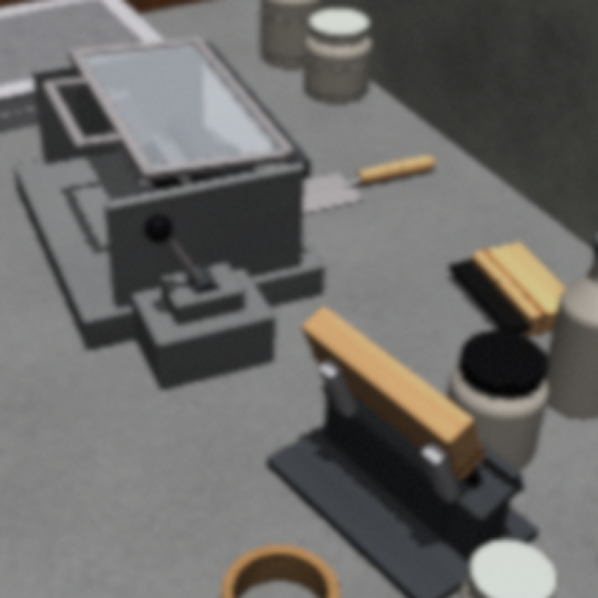

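The crops show the leaning wooden squeegee in its stand: scene crop (68..222, 30..148), side crop (305..480, 310..470). In the scene crop the knob is at (401,137) and the guard bar runs (543,184)-(666,272). In the side crop the knob is at (158,228) and the bar runs (48,85)-(85,142). Next I fit the dresser and squeegee from these points.

```bash
cat > h.py <<'E'
import numpy as np, cv2
from rig import manip
from scipy.optimize import least_squares
from scipy.spatial.transform import Rotation as R
F=np.diag([1.,-1,-1])
def cam(n):
    m=manip.camera_model(n); T=np.array(m.get("world_from_camera",np.eye(4)))
    if n=="wrist":
        s=manip.state(); A=np.eye(4); A[:3,:3]=R.from_quat(s["orientation"]).as_matrix(); A[:3,3]=s["tcp_pos"]; T=A@m["T_tool_cam"]
    return np.array(m["K"]),np.array(m["D"]),T
def proj(c,P):
    K,D,T=c; p=(np.atleast_2d(P)-T[:3,3])@T[:3,:3]@F
    return cv2.projectPoints(p,np.zeros(3),np.zeros(3),K,D)[0][:,0]
def ray(c,uv):
    K,D,T=c; n=cv2.undistortPoints(np.array(uv,float).reshape(-1,1,2),K,D)[:,0]
    d=np.c_[n,np.ones(len(n))]@F@T[:3,:3].T; return T[:3,3],d
def onz(c,uv,z):
    o,d=ray(c,uv); return o+d*((z-o[2])/d[:,2])[:,None]
def tri(c1,u1,c2,u2):
    out=[]
    for a,b in zip(u1,u2):
        o1,d1=ray(c1,[a]);o2,d2=ray(c2,[b]);A=np.c_[d1[0],-d2[0]];t=np.linalg.lstsq(A,o2-o1,rcond=None)[0]
        p,q=o1+t[0]*d1[0],o2+t[1]*d2[0]; out.append(np.r_[(p+q)/2,np.linalg.norm(p-q)])
    return np.array(out)
E
python3 - <<'E'
from h import *
np.set_printoptions(precision=4,suppress=True)
S,D=cam("scene"),cam("side")
s=lambda *p:np.array(p)/3+[195,165]; d=lambda *p:np.array(p)/2.85+[190,95]
print("knob,bar ends",tri(S,s((401,137),(543,184),(666,272)),D,d((158,228),(85,142),(48,85))))
def fit(x,full=0):
    X,Y,a,q=x; Rz=R.from_euler("z",a).as_matrix(); W=lambda P:np.array(P,float)/1000@Rz.T+[X,Y,0]
    h=lambda r,y:(105-r*np.cos(q),y,165+r*np.sin(q))
    ps=[(-51,-200,157),h(190,-65),h(190,65)]
    e=[proj(S,W(ps))-s((401,137),(543,184),(666,272)), proj(D,W(ps))-d((158,228),(85,142),(48,85))]
    e+=[proj(D,W([(-130,-160,40),(130,-160,40),(-130,160,40)]))-d((85,325),(323,266),(18,168))]
    return np.concatenate(e).ravel()
for q0 in(.0,.2):
    r=least_squares(fit,[.6,.15,0,q0],loss="soft_l1"); print(r.x,r.cost); print(r.fun.reshape(-1,2))
# squeegee top: pieces
T=tri(S,s((222,93),(80,30)),D,d((321,310),(478,420))); print("sq top?",T)
im=cv2.imread("pics/scene0.png"); 
for n in("scene","side"):
    im=cv2.imread(f"pics/{n}0.png"); m=cv2.inRange(cv2.cvtColor(im,cv2.COLOR_BGR2HSV),(8,90,90),(22,255,255))
    for c in cv2.findContours(m,0,2)[0]:
        if cv2.contourArea(c)>60:
            x,y,w,h=cv2.boundingRect(c)
            if w<150 and y>100: print(n,x,y,w,h,cv2.contourArea(c),cv2.approxPolyDP(c,2,True)[:,0].tolist())
E
```

```text
knob,bar ends [[0.4446 0.0183 0.1565 0.0034]
 [0.4266 0.1554 0.1808 0.0085]
 [0.4361 0.2857 0.1795 0.0059]]
[ 0.5165  0.2099 -0.097   0.0828] 13.41904869418184
[[-1.6705  0.0677]
 [-2.0374  0.3115]
 [-2.4928  0.4523]
 [ 0.4198 -0.0544]
 [-1.2767 -0.2389]
 [ 0.2547 -0.5913]
 [-3.7831 -0.5365]
 [-1.4546 -0.0613]
 [-4.9268 -1.2462]]
[ 0.5165  0.2099 -0.097   0.0828] 13.419048694181638
[[-1.6705  0.0677]
 [-2.0374  0.3115]
 [-2.4928  0.4523]
 [ 0.4198 -0.0544]
 [-1.2767 -0.2389]
 [ 0.2547 -0.5913]
 [-3.7831 -0.5365]
 [-1.4546 -0.0613]
 [-4.9268 -1.2462]]
sq top? [[ 0.5124 -0.1487  0.1562  0.0115]
 [ 0.5434 -0.3134  0.159   0.0183]]
scene 281 368 27 29 64.5 [[307, 368], [281, 396]]
scene 202 293 42 42 161.5 [[212, 293], [237, 324], [226, 332], [202, 306], [227, 334], [243, 318], [239, 313], [242, 317], [240, 320]]
scene 216 167 54 47 1401.0 [[219, 177], [216, 189], [218, 194], [263, 212], [268, 195], [258, 187], [269, 180], [265, 169], [249, 169], [244, 175], [244, 184], [224, 175]]
side 268 286 41 35 1071.0 [[271, 293], [268, 308], [275, 316], [292, 320], [301, 317], [307, 311], [307, 297], [299, 289], [285, 286]]
side 297 203 59 48 734.0 [[297, 208], [300, 214], [344, 249], [349, 250], [355, 244], [348, 235], [305, 204]]
side 356 181 31 27 347.5 [[356, 185], [376, 207], [385, 204], [368, 188], [371, 187], [385, 199], [386, 195], [372, 181]]
side 317 150 25 9 77.5 [[341, 151], [317, 155], [317, 158], [339, 154]]
```

>>> move_arm --deltas '[[[-3,-2.9,-0.7],0],[[-3,-2.9,-0.7],0],[[-3,-2.9,-0.7],0],[[-3,-2.9,-0.7],0],[[-3,-2.9,-0.7],0],[[-3,-2.9,-0.6],0],[[-3,-2.9,-0.6],0],[[-3,-2.9,-0.6],0],[[-3,-2.9,-0.6],0],[[-3,-2.9,-0.6],0],[[-3,-2.9,-0.6],0],[[0,0,0],0.145],[[0,0,0],0.145],[[0,0,0],0.145],[[0,0,0],0.145],[[0,0,0],0.145],[[0,0,0],0.145],[[0,0,0],0.145],[[0,0,0],0.145],[[0,0,0],0.14]]' --gripper 6

```text
t: 2.1
tcp_pos: [0.4314, 0.2217, 0.3017]
orientation: [0.736, 0.677, -0.001, -0.0]
wrist_force: [0.6, -0.1, -0.1]
gripper_width: 0.0596
grip_force: 0.0
```

```bash
python3 - <<'E'
from h import *
s=manip.state(); print({k:np.round(s[k],4).tolist() for k in("t","tcp_pos","orientation","joint_pos","wrist_force")})
cv2.imwrite("pics/w1.png",manip.capture("wrist"))
E
```

```text
{'t': 2.1, 'tcp_pos': [0.4314, 0.2217, 0.3017], 'orientation': [0.7361, 0.6768, -0.0005, -0.0003], 'joint_pos': [0.2651, -0.192, 1.9453, -0.0, 1.3895, 0.349], 'wrist_force': [0.5682, -0.1291, -0.0917]}
```

View pics/w1.png

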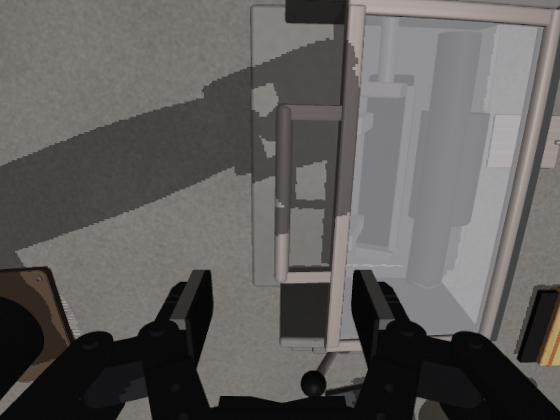

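The wrist view shows the bar from (283,108) to (281,278), base corners at (253,6) and (254,285), and the knob at (313,384). I'll refit using these.

```bash
python3 - <<'E'
from h import *
np.set_printoptions(precision=4,suppress=True)
S,D,Wc=cam("scene"),cam("side"),cam("wrist")
s=lambda *p:np.array(p)/3+[195,165]; d=lambda *p:np.array(p)/2.85+[190,95]
def fit(x):
    X,Y,a,q=x; Rz=R.from_euler("z",a).as_matrix(); W=lambda P:np.array(P,float)/1000@Rz.T+[X,Y,0]
    h=lambda r,y:(105-r*np.cos(q),y,165+r*np.sin(q))
    ps=[(-51,-200,157),h(190,-65),h(190,65)]
    e=[proj(S,W(ps))-s((401,137),(543,184),(666,272)), proj(D,W(ps))-d((158,228),(85,142),(48,85)),
       proj(Wc,W(ps+[(-130,-160,40),(-130,160,40)]))-[(313,384),(281.5,277),(283.5,110),(254,285),(253,6)]]
    return np.concatenate(e).ravel()
r=least_squares(fit,[.51,.2,-.08,.08],loss="soft_l1");print(r.x,r.cost);print(r.fun.reshape(-1,2).T)
X,Y,a,q=r.x;Rz=R.from_euler("z",a).as_matrix()
W=lambda P:np.array(P)/1000@Rz.T+[X,Y,0]
s=manip.state();M=R.from_quat(s["orientation"]).as_matrix();print(M)
b=W((105-190*np.cos(q),0,165+190*np.sin(q)));print("bar",b,"tool delta cm to bar",(M.T@(b-s["tcp_pos"]))*100)
print("tool y in dresser",Rz.T@M[:,1])
E
```

```text
[ 0.5155  0.2133 -0.102   0.0792] 30.206936291848244
[[ -0.1607  -0.5668  -1.1     -0.8875  -2.2239  -0.3796   0.3333   0.3076
    0.916   -9.3589 -13.7995]
 [  0.2914   0.8743   1.2028  -0.5842  -0.5295  -0.8507   0.1626  -0.3606
    1.2438   2.2628  -3.1721]]
[[ 0.0873  0.9962 -0.0011]
 [ 0.9962 -0.0873 -0.0003]
 [-0.0004 -0.0011 -1.    ]]
bar [0.4315 0.2219 0.18  ] tool delta cm to bar [ 0.0232  0.0205 12.1696]
tool y in dresser [ 0.9999  0.0146 -0.0011]
```

>>> move_arm --deltas '[[[0,0,0],0.015],[[0,0,1.5],0],[[0,0,1.5],0],[[0,0,2],0],[[0,0,2],0],[[0,0,2],0],[[0,0,2],0],[[0,0,1.5],0],[[0,0,1],0],[[0,0,0.6],0],[[0,0,0],0]]' --gripper 2.8

```text
t: 3.25
tcp_pos: [0.4311, 0.2216, 0.1601]
orientation: [0.739, 0.674, -0.001, -0.001]
wrist_force: [-1.5, 0.4, 1.0]
gripper_width: 0.0281
grip_force: 0.0
```

>>> move_arm --deltas '[[[0,0,0],0],[[0,0,0],0],[[0,0,0],0],[[0,0,0],0],[[0,0,0],0]]' --gripper 0.4

```text
t: 3.75
tcp_pos: [0.4318, 0.2219, 0.1618]
orientation: [0.739, 0.673, 0.0, -0.0]
wrist_force: [-3.0, 0.6, 1.4]
gripper_width: 0.0098
grip_force: 58.7
```

```bash
python3 - <<'E'
import numpy as np
q=np.linspace(.079,1.2,20);p=np.c_[105-190*np.cos(q),165+190*np.sin(q)]
d=np.diff(p,axis=0)/10;print([[0,round(a,2),round(-b,2)] for a,b in d])
E
```

```text
[[0, np.float64(0.12), np.float64(-1.11)], [0, np.float64(0.19), np.float64(-1.11)], [0, np.float64(0.25), np.float64(-1.09)], [0, np.float64(0.32), np.float64(-1.08)], [0, np.float64(0.38), np.float64(-1.05)], [0, np.float64(0.44), np.float64(-1.03)], [0, np.float64(0.5), np.float64(-1.0)], [0, np.float64(0.56), np.float64(-0.97)], [0, np.float64(0.61), np.float64(-0.94)], [0, np.float64(0.67), np.float64(-0.9)], [0, np.float64(0.72), np.float64(-0.86)], [0, np.float64(0.77), np.float64(-0.81)], [0, np.float64(0.82), np.float64(-0.77)], [0, np.float64(0.86), np.float64(-0.72)], [0, np.float64(0.9), np.float64(-0.67)], [0, np.float64(0.94), np.float64(-0.61)], [0, np.float64(0.97), np.float64(-0.56)], [0, np.float64(1.0), np.float64(-0.5)], [0, np.float64(1.03), np.float64(-0.44)]]
```

>>> move_arm --deltas '[[[0,0.12,-1.1],0],[[0,0.19,-1.1],0],[[0,0.25,-1.1],0],[[0,0.32,-1.08],0],[[0,0.38,-1.05],0],[[0,0.44,-1.03],0],[[0,0.5,-1.0],0],[[0,0.56,-0.97],0],[[0,0.61,-0.94],0],[[0,0.67,-0.9],0],[[0,0.72,-0.86],0],[[0,0.77,-0.81],0],[[0,0.82,-0.77],0],[[0,0.86,-0.72],0],[[0,0.9,-0.67],0],[[0,0.94,-0.61],0],[[0,0.97,-0.56],0],[[0,1.0,-0.5],0],[[0,1.0,-0.42],0],[[0,0,0],0]]'

```text
t: 5.75
tcp_pos: [0.5519, 0.2097, 0.3317]
orientation: [0.739, 0.673, 0.001, 0.002]
wrist_force: [-9.1, -1.9, 13.8]
gripper_width: 0.0097
grip_force: 59.6
```

```bash
python3 - <<'E'
from h import *
X,Y,a=.5155,.2133,-.102
s=manip.state();p=s["tcp_pos"]+[0,0,.0187];v=R.from_euler("z",-a).apply(p-[X,Y,0])*1000
print(v,"q",np.arctan2(v[2]-165,105-v[0]),np.hypot(v[2]-165,105-v[0]),s["wrist_force"],s["joint_pos"])
E
```

```text
[3.65742520e+01 1.59366643e-01 3.50392055e+02] q 1.217219941048337 197.6165399415187 [-9.12336296 -1.91539905 13.78232027] [ 0.19240173  0.03916146  1.67461994 -0.00230405  1.42478279  0.28575888]
```

>>> move_arm --deltas '[[[0,0,0],0],[[0,0,0],0],[[0,0,0],0],[[0,0,-1],0],[[0,0,-2],0],[[0,0,-3],0],[[0,0,-3],0],[[-1.9,4.1,0],0],[[-1.9,4.1,0],0],[[-1.9,4.1,0],0],[[-1.9,4.1,0],0],[[-1.9,4.1,0],0],[[-1.9,4.1,0],0],[[-1.9,4.1,0],0],[[-1.9,4.1,0],0],[[-1.9,4.1,0],0]]' --gripper 3.0

```text
t: 7.35
tcp_pos: [0.8999, 0.0073, 0.4138]
orientation: [0.739, 0.673, -0.0, 0.0]
wrist_force: [2.9, -0.9, 0.6]
gripper_width: 0.0301
grip_force: 0.0
```

>>> move_arm --deltas '[[[0,4,0],0],[[0,4,0],0],[[0,4,0],0]]'

```text
t: 7.65
tcp_pos: [0.9467, -0.0032, 0.3724]
orientation: [0.739, 0.673, 0.013, 0.011]
wrist_force: [-0.2, -0.1, 0.1]
gripper_width: 0.0301
grip_force: 0.0
```

```bash
cat > st.py <<'E'
from h import *
np.set_printoptions(precision=4,suppress=True)
s=manip.state();M=R.from_quat(s["orientation"]).as_matrix()
print(s["t"],s["tcp_pos"],"q",s["joint_pos"],"z",M[:,2],"y",M[:,1])
E
python3 st.py
```

```text
7.65 [ 0.9467 -0.0032  0.3724] q [-0.1115  1.0401  0.2171  0.005   1.8515 -0.0162] z [ 0.0332  0.0011 -0.9994] y [ 0.9951 -0.0937  0.033 ]
```

>>> move_arm --deltas '[[[0,5,0],0],[[0,5,0],0],[[0,5,0],0],[[0,5,0],0]]'

```text
t: 8.05
tcp_pos: [0.9898, -0.0191, 0.3397]
orientation: [0.737, 0.671, 0.055, 0.051]
wrist_force: [-0.2, -0.5, -0.5]
gripper_width: 0.03
grip_force: 0.0
```

```bash
python3 st.py
```

```text
8.05 [ 0.9898 -0.0191  0.3397] q [-0.1257  1.0816  0.2104  0.0172  1.6996 -0.0291] z [ 0.1503 -0.0018 -0.9886] y [ 0.9843 -0.0929  0.1498]
```

>>> move_arm --deltas '[[[0,5,0],0],[[0,5,0],0],[[0,5,0],0],[[0,5,0],0],[[0,5,0],0],[[0,5,0],0]]'

```text
t: 8.65
tcp_pos: [1.0387, -0.0392, 0.3222]
orientation: [0.73, 0.665, 0.114, 0.109]
wrist_force: [-0.1, -0.1, -0.7]
gripper_width: 0.03
grip_force: 0.0
```

```bash
python3 st.py
```

```text
8.65 [ 1.0387 -0.0392  0.3222] q [-0.1442  1.11    0.2105  0.0383  1.5068 -0.0472] z [ 0.3112 -0.0066 -0.9503] y [ 0.9461 -0.0922  0.3105]
```

>>> move_arm --deltas '[[[0,5,0],0],[[0,5,0],0],[[0,4,0],0],[[0,-3,0],0],[[0,-4,-0.5],0],[[0,-4,-0.5],0],[[0,-4,-0.5],0]]'

```text
t: 9.35
tcp_pos: [0.9288, -0.0348, 0.2956]
orientation: [0.725, 0.66, 0.142, 0.136]
wrist_force: [0.4, 0.1, 1.2]
gripper_width: 0.0301
grip_force: 0.0
```

```bash
python3 st.py
```

```text
9.35 [ 0.9288 -0.0348  0.2956] q [-0.1603  0.6244  1.0402  0.0589  1.0843 -0.0839] z [ 0.3862 -0.0097 -0.9224] y [ 0.9182 -0.0914  0.3854]
```

>>> move_arm --deltas '[[[-2.1,-3.65,-1.13],0],[[-2.1,-3.65,-1.13],0],[[-2.1,-3.65,-1.13],0],[[-2.1,-3.65,-1.13],0],[[-2.1,-3.65,-1.13],0],[[-2.1,-3.65,-1.13],0],[[-2.1,-3.65,-1.13],0],[[-2.1,-3.65,-1.13],0],[[-2.1,-3.65,-1.13],0],[[-2.1,-3.65,-1.13],0],[[-2.1,-3.65,-1.13],0],[[0,0,0],-0.14],[[0,0,0],-0.14]]' --gripper 6

```text
t: 10.65
tcp_pos: [0.4923, -0.2281, 0.2508]
orientation: [0.625, 0.756, 0.121, 0.156]
wrist_force: [0.6, -0.5, 0.1]
gripper_width: 0.0598
grip_force: 0.0
```

```bash
python3 st.py; python3 - <<'E'
from h import *
cv2.imwrite("pics/w2.png",manip.capture("wrist"))
E
```

```text
10.65 [ 0.4923 -0.2281  0.2508] q [-0.74   -0.2172  2.0941  0.3074  0.9793 -1.0653] z [ 0.3859 -0.0123 -0.9224] y [0.9065 0.1909 0.3767]
```

View pics/w2.png

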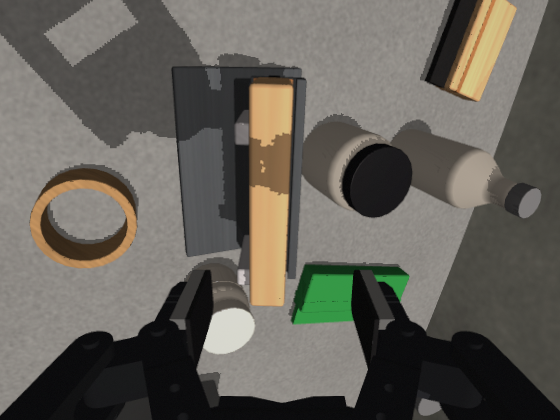

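The wrist view shows the wooden handle's top face squarely, with corners near (249,82), (293,82), (285,305) and (251,305). It leans in the dark stand, which confirms it is the right squeegee. I'll solve its pose from these corners.

```bash
python3 - <<'E'
from h import *
np.set_printoptions(precision=4,suppress=True)
im=cv2.imread("pics/w2.png"); h=cv2.cvtColor(im,cv2.COLOR_BGR2HSV)
m=cv2.inRange(h,(5,70,50),(25,255,255)); m[:, :235]=0; m[:,310:]=0; m[:60]=0;m[330:]=0
c=max(cv2.findContours(m,0,2)[0],key=cv2.contourArea); H=cv2.convexHull(c)
P=H[:,0].astype(float); 
cr=np.array([P[np.argmin(P@v)] for v in([1,1],[-1,1],[-1,-1],[1,-1])]);print("corners TL TR BR BL",cr)
C=cam("wrist")
def W(x):
    A=(R.from_euler("z",x[3])*R.from_euler("y",-np.radians(22))).as_matrix()
    return A
obj=np.array([(-14,85,85),(14,85,85),(14,-85,85),(-14,-85,85)])/1000
f=lambda x:(proj(C,obj@W(x).T+x[:3])-cr).ravel()
r=least_squares(f,[.55,-.23,.08,.186]);print(r.x,r.cost,r.fun)
x=r.x;A=W(x);s=manip.state();M=R.from_quat(s["orientation"]).as_matrix()
g=A@[0,0,.068]+x[:3];tip=g+M[:,2]*.0187
print("grasp",g,"tool delta cm",M.T@(tip-s["tcp_pos"])*100)
print("squeegee axes in tool (cols)\n",M.T@A)
# bottle/tub/jar via scene
S=cam("scene")
E
```

```text
corners TL TR BR BL [[253.  78.]
 [292.  79.]
 [283. 304.]
 [252. 305.]]
[ 0.555  -0.2234  0.0733  0.1757] 16.276476847251896 [-3.2271  0.1846  3.2501  0.7196  2.0391  0.3899 -2.0625 -1.5684]
grasp [ 0.53   -0.2279  0.1364] tool delta cm [ 0.3316 -0.9455 13.8746]
squeegee axes in tool (cols)
 [[-0.0339  0.9963 -0.0794]
 [ 0.9994  0.0342  0.0022]
 [ 0.0049 -0.0793 -0.9968]]
```

>>> move_arm --deltas '[[[0.3,-0.9,0],0.03],[[0,0,2.2],0],[[0,0,2.2],0],[[0,0,2.2],0],[[0,0,2.2],0],[[0,0,2],0],[[0,0,1.6],0],[[0,0,1],0],[[0,0,0.5],0],[[0,0,0],0]]' --gripper 5.6

```text
t: 11.7
tcp_pos: [0.5378, -0.2268, 0.1174]
orientation: [0.637, 0.745, 0.124, 0.151]
wrist_force: [-0.3, 0.3, -0.0]
gripper_width: 0.056
grip_force: 0.0
```

>>> move_arm --deltas '[[[0,0,0],0],[[0,0,0],0],[[0,0,0],0],[[0,0,0],0],[[0,0,0],0]]' --gripper 1.5

```text
t: 12.2
tcp_pos: [0.538, -0.2275, 0.1189]
orientation: [0.637, 0.746, 0.123, 0.152]
wrist_force: [-5.4, 1.0, 6.0]
gripper_width: 0.0276
grip_force: 59.8
```

>>> move_arm --deltas '[[[0,0,-0.5],0],[[0,0,-1.5],0],[[0,0,-2.5],0],[[0,0,-2.5],0],[[0,0,-2.5],0],[[0,0,-2.5],0],[[0,0,0],0]]'

```text
t: 12.9
tcp_pos: [0.4925, -0.2268, 0.2319]
orientation: [0.637, 0.745, 0.124, 0.155]
wrist_force: [-0.4, 0.2, -2.3]
gripper_width: 0.0275
grip_force: 61.7
```

```bash
python3 st.py; python3 - <<'E'
from h import *
cv2.imwrite("pics/w3.png",manip.capture("wrist"));cv2.imwrite("pics/side3.png",manip.capture("side"));cv2.imwrite("pics/scene3.png",manip.capture("scene"))
a=cv2.imread("pics/w3.png");b=cv2.imread("pics/side3.png");c=cv2.imread("pics/scene3.png")
cv2.imwrite("pics/m3.png",np.vstack([np.hstack([cv2.resize(a,(400,300)),cv2.resize(b,(400,300))]),np.hstack([cv2.resize(c,(400,300)),cv2.resize(c[180:360,280:520],(400,300))])]))
E
```

```text
12.9 [ 0.4925 -0.2268  0.2319] q [-0.7381 -0.202   2.1171  0.3167  0.9398 -1.0454] z [ 0.3884 -0.0134 -0.9214] y [0.9107 0.1584 0.3816]
```

View pics/m3.png

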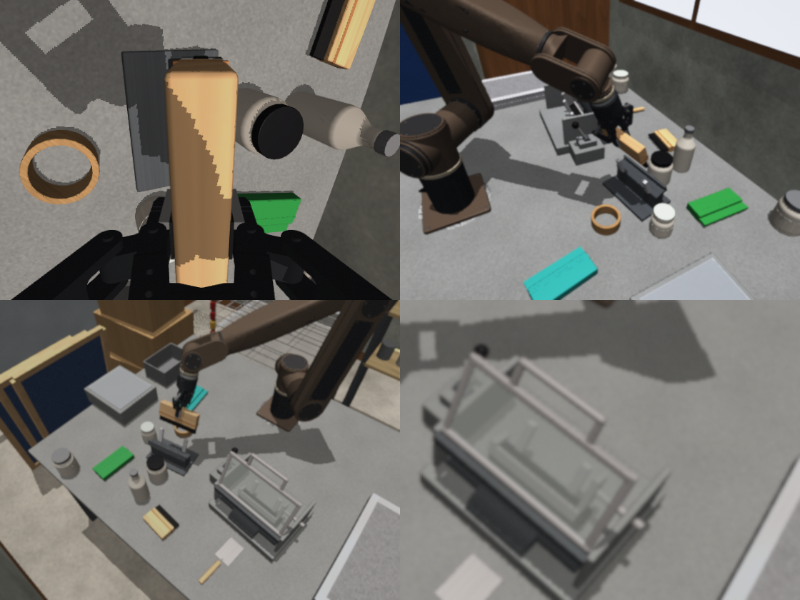

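The mosaic shows the squeegee held square in the hand, with its +y end at wrist mosaic (167..237,68), and the guard standing open. Next I work out its pose in the hand and the waypoint above the cradle.

```bash
cat > load.py <<'E'
from h import *
import sys
np.set_printoptions(precision=4,suppress=True)
DX,DY,DA=map(float,open("dresser.txt").read().split())
# squeegee in tool, from rest pose and TCP at grasp
A=(R.from_euler("z",.1757)*R.from_euler("y",-np.radians(22))).as_matrix();o=np.array([.555,-.2234,.0733])
Mg=R.from_quat([.637,.746,.123,.152]).as_matrix();tg=np.array([.538,-.2275,.1189])
To=Mg.T@(o-tg);TA=Mg.T@A
# pads are flat: closing makes squeegee x = tool y; keep in-plane turn only
a=np.arctan2(-TA[0,2],-TA[2,2]); 
TA=np.array([[0,np.cos(a),-np.sin(a)],[1,0,0],[0,-np.sin(a),-np.cos(a)]]);To[1]=(TA@[0,0,-.068])[1]
Rd=R.from_euler("z",DA).as_matrix()
def sq(s):
    M=R.from_quat(s["orientation"]).as_matrix();return M,Rd.T@(s["tcp_pos"]+M@To-[DX,DY,0])*1000,Rd.T@M@TA
def delta(s,target): # mm dresser target of squeegee origin -> tool cm, current orientation
    M,p,_=sq(s);return M.T@Rd@(np.array(target)-p)/10
E
echo ".5155 .2133 -.102" > dresser.txt
python3 - <<'E'
from load import *
s=manip.state();print("in hand",To*1000,"tilt",a)
C=cam("wrist");M=R.from_quat(s["orientation"]).as_matrix()
print("pred +y top end px",proj(C,s["tcp_pos"]+(To+np.array([[-.014,.085,.085],[.014,.085,.085]])@TA.T)@M.T))
im=cv2.imread("pics/w3.png");h=cv2.inRange(cv2.cvtColor(im,cv2.COLOR_BGR2HSV),(5,70,50),(25,255,255))
for r in(90,100,110,130):x=np.where(h[r,220:345])[0]+220;print(r,x.min(),x.max())
for cc in(260,280,300):print(cc,np.where(h[60:,cc])[0][:3]+60)
_,p,B=sq(s);print("sq in dresser",p,"\n",B)
# after turning tool about z by th so tool y horizontal proj is dresser x
y=Rd.T@M[:,1];x=Rd.T@M[:,0];z=Rd.T@M[:,2];print("tool axes in dresser x,y,z",x,y,z)
best=min(np.linspace(0,.5,501),key=lambda t:abs((-np.sin(t)*x+np.cos(t)*y)[1]));print("turn",best)
s2=dict(s);s2["orientation"]=(R.from_matrix(M)*R.from_euler("z",best)).as_quat()
_,p2,B2=sq(s2);print("after turn",p2,"\n",B2)
u=np.array([-.3746,0,.9272])
for w in(130,22):
    t=np.array([20,-10,70])+u*w;print(w,"tool cm after turn",delta(s2,t),"before turn order",delta(s,t),"TCP",Rd.T@(s2["tcp_pos"]-[DX,DY,0])*1000+t-p2)
E
```

```text
in hand [ 4.8161  0.     48.5893] tilt 0.07703667195057955
pred +y top end px [[230.3873  87.4859]
 [338.9365  87.449 ]]
90 242 319
100 234 328
110 230 333
130 231 332
260 [83 84 85]
280 [82 83 84]
300 [82 83 84]
sq in dresser [  37.9145 -432.5717  181.5083] 
 [[ 0.8924 -0.2706 -0.3612]
 [ 0.2492  0.9627 -0.1057]
 [ 0.3763  0.0043  0.9265]]
tool axes in dresser x,y,z [-0.242  0.968 -0.067] [0.8924 0.2492 0.3763] [ 0.3809  0.0313 -0.9241]
turn 0.252
after turn [  39.0229 -432.4197  181.9704] 
 [[ 0.9245 -0.0412 -0.3789]
 [-0.      0.9941 -0.1081]
 [ 0.3811  0.1     0.9191]]
130 tool cm after turn [42.3266 -5.9364 -2.0496] before turn order [42.4547  4.9249 -2.0496] TCP [-47.15   -16.334  235.2967]
22 tool cm after turn [41.9887 -6.0125  8.745 ] before turn order [42.1464  4.767   8.745 ] TCP [ -6.6932 -16.334  135.1591]
```

>>> move_arm --deltas '[[[0,0,-2.5],0.126],[[0,0,-2.5],0.126],[[0,0,-2.5],0],[[4.1,-1.28,0.33],0],[[4.1,-1.28,0.33],0],[[4.1,-1.28,0.33],0],[[4.1,-1.28,0.33],0],[[4.1,-1.28,0.33],0],[[4.1,-1.28,0.33],0],[[4.1,-1.28,0.33],0],[[4.1,-1.28,0.33],0],[[4.1,-1.28,0.33],0],[[4.1,-1.28,0.33],0],[[0,0,0],0]]'

```text
t: 14.45
tcp_pos: [0.3915, 0.1996, 0.2255]
orientation: [0.723, 0.663, 0.14, 0.132]
wrist_force: [-0.7, -0.6, -2.6]
gripper_width: 0.0273
grip_force: 61.6
```

```bash
python3 - <<'E'
from load import *
s=manip.state();_,p,B=sq(s);print(s["t"],s["tcp_pos"],s["orientation"],p,"\n",B,s["joint_pos"])
cv2.imwrite("pics/w4.png",manip.capture("wrist"))
C=cam("wrist")
f=lambda P:proj(C,np.array(P,float)/1000@Rd.T+[DX,DY,0])
U=np.array([.9272,0,.3746]);Wv=np.array([-.3746,0,.9272]);o=np.array([20,0,70])
print("pred stop top corners",f([o+U*u+Wv*14+[0,y,0] for y in(-85.5,-97.5) for u in(-10,10)]))
print("clamp face top",f([o+U*u+Wv*80+[0,75,0] for u in(-16,16)]),"knob",f([(-51,-200,157)]),"bar",f([(105-190*np.cos(1.2),y,165+190*np.sin(1.2)) for y in(-65,65)]),"base",f([(-130,-160,40),(-130,160,40)]))
E
```

```text
14.45 [0.3915 0.1996 0.2255] [0.7231 0.6635 0.1398 0.1319] [-103.7542  -19.8689  180.6695] 
 [[ 0.9265 -0.0502 -0.373 ]
 [ 0.0095  0.9939 -0.11  ]
 [ 0.3762  0.0984  0.9213]] [ 0.3089 -0.4673  2.3206 -0.1503  0.9251  0.4634]
pred stop top corners [[346.3188 243.9274]
 [366.9224 243.9991]
 [345.5687 255.3338]
 [365.9639 255.387 ]]
clamp face top [[367.51    59.8507]
 [414.4848  60.9386]] knob [[328.1143 414.987 ]] bar [[744.7583 413.1239]
 [843.6252  89.5999]] base [[202.4375 318.2267]
 [180.7774 -52.4433]]
```

View pics/w4.png

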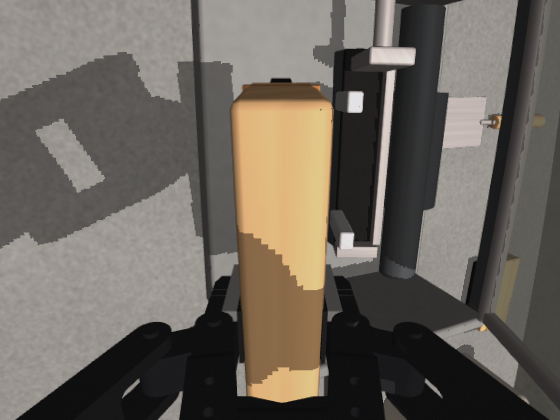

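The wrist view shows the clamp block at (368..414, 47..64), the end stop at (337..378, 247..257), and the rests at (348..362,100) and (340..353,241). These match the predictions to within about 1 px across and 3 px along, so I shift the dresser 1.5 mm in y and go in.

```bash
echo ".5154 .2118 -.102" > dresser.txt; sed -i 's/^Rd=/To[0]-=.0025\nRd=/' load.py
python3 - <<'E'
from load import *
s=manip.state();U=np.array([.9272,0,.3746]);Wv=np.array([-.3746,0,.9272]);o=np.array([20,0,70])
a=delta(s,o+2*U+150*Wv+[0,-15,0]);b=delta(s,o+2*U+45*Wv+[0,-15,0])
print(a,b-a)
E
```

```text
[ 0.741   7.4033 -0.0586] [-0.3253 -0.0298 10.495 ]
```

>>> move_arm --deltas '[[[0.2,1.8,0],-0.01],[[0.2,1.8,0],0],[[0.2,1.9,0],0],[[0.14,1.9,-0.06],0],[[-0.05,0,1.5],0],[[-0.05,0,1.5],0],[[-0.05,0,1.5],0],[[-0.05,0,1.5],0],[[-0.05,0,1.5],0],[[-0.05,0,1.5],0],[[-0.03,-0.03,1.5],0],[[0,0,0],0]]'

```text
t: 15.7
tcp_pos: [0.5018, 0.1894, 0.1574]
orientation: [0.724, 0.663, 0.138, 0.134]
wrist_force: [0.2, -0.3, -2.7]
gripper_width: 0.0271
grip_force: 61.7
```

```bash
cat > sqst.py <<'E'
from load import *
s=manip.state();_,p,B=sq(s);v=p-[20,0,70];print(s["t"],"u %.1f y %.1f w %.1f"%(v[0]*.9272+v[2]*.3746,v[1],-v[0]*.3746+v[2]*.9272),"yaxis",B[:,1],"z",B[:,2],"F dresser",Rd.T@s["wrist_force"],"T",s["ft_torque"],s["gripper_width"])
E
python3 sqst.py
```

```text
15.7 u 3.8 y -20.1 w 44.3 yaxis [-0.047   0.9946  0.0926] z [-0.3737 -0.1034  0.9217] F dresser [ 0.1827 -0.2608 -2.685 ] T [ 0.0371  0.3686 -0.0446] 0.027080822386797
```

>>> move_arm --deltas '[[[0,0,0.6],-0.01],[[0,0,0.6],0],[[0,0,0.6],0],[[0,0,0],0]]'

```text
t: 16.1
tcp_pos: [0.5099, 0.1911, 0.144]
orientation: [0.719, 0.667, 0.14, 0.136]
wrist_force: [0.4, -0.4, -2.9]
gripper_width: 0.0271
grip_force: 61.7
```

>>> move_arm --deltas '[[[0,0,0.3],0],[[0,0,0.3],0],[[0,0,0],0]]'

```text
t: 16.4
tcp_pos: [0.5123, 0.1912, 0.139]
orientation: [0.719, 0.667, 0.14, 0.136]
wrist_force: [0.6, -0.1, -2.9]
gripper_width: 0.0271
grip_force: 61.7
```

```bash
python3 sqst.py
```

```text
16.4 u 6.7 y -17.1 w 23.3 yaxis [-0.0598  0.9941  0.0905] z [-0.379  -0.1065  0.9193] F dresser [ 0.6397 -0.0606 -2.8545] T [0.0301 0.3351 0.0223] 0.027132809362556087
```

>>> move_arm --deltas '[[[0,-0.2,0],0.015],[[0,-0.2,0.3],0.01],[[0,0,0],0]]'

```text
t: 16.7
tcp_pos: [0.5098, 0.1916, 0.135]
orientation: [0.727, 0.658, 0.142, 0.135]
wrist_force: [-1.2, -0.1, -1.3]
gripper_width: 0.0276
grip_force: 61.8
```

>>> move_arm --deltas '[[[0,0,0.3],0],[[0,0,0],0]]'

```text
t: 16.9
tcp_pos: [0.5115, 0.1923, 0.1337]
orientation: [0.728, 0.657, 0.143, 0.135]
wrist_force: [-5.3, 2.9, 5.0]
gripper_width: 0.0274
grip_force: 63.1
```

```bash
python3 sqst.py
```

```text
16.9 u 4.0 y -16.0 w 18.8 yaxis [-0.0361  0.9941  0.1019] z [-0.382  -0.108   0.9178] F dresser [-5.6131  2.3405  4.9851] T [ 0.0366  0.8826 -0.1998] 0.02743192357768042
```

>>> move_arm --deltas '[[[0,0,0.3],0],[[0,0,0.3],0],[[0,0,0.3],0],[[0,0,0],0]]'

```text
t: 17.3
tcp_pos: [0.517, 0.1944, 0.1282]
orientation: [0.727, 0.657, 0.147, 0.135]
wrist_force: [-6.8, 9.1, 10.1]
gripper_width: 0.0273
grip_force: 63.8
```

```bash
python3 sqst.py;  python3 - <<'E'
from h import *
cv2.imwrite("pics/w5.png",manip.capture("wrist"));cv2.imwrite("pics/side5.png",manip.capture("side"))
a=cv2.imread("pics/w5.png");b=cv2.imread("pics/side5.png")[90:210,190:350]
cv2.imwrite("pics/m5.png",np.hstack([cv2.resize(a,(400,300)),cv2.resize(b,(400,300))]))
E
```

```text
17.3 u 7.2 y -13.1 w 11.8 yaxis [-0.0374  0.9936  0.1069] z [-0.3878 -0.113   0.9148] F dresser [-7.6899  8.3782 10.0893] T [1.0374 0.6658 0.2845] 0.02734528857126271
```

View pics/m5.png

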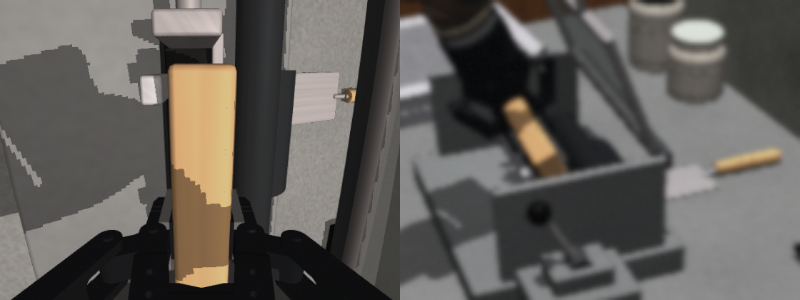

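The wrist mosaic shows the squeegee lying over the stop, its end face at row 67, clear of the clamp at row 35. The side crop shows it leaning under the open guard and about level. I update the in-hand pose to level, with the blade on the stop top at w=14.

```bash
python3 - <<'E'
t=open("load.py").read()
t=t.replace("Rd=","old=TA.copy();a=-.025;TA=np.array([[0,np.cos(a),-np.sin(a)],[1,0,0],[0,-np.sin(a),-np.cos(a)]]);To=To+(old-TA)@[0,0,.068];To[2]+=float(open('dz.txt').read())\nRd=",1)
open("load.py","w").write(t)
E
echo 0 > dz.txt; python3 sqst.py; python3 - <<'E'
from load import *
s=manip.state();_,p,_=sq(s);v=p-[20,0,70];w=-v[0]*.3746+v[2]*.9272
open("dz.txt","w").write(str((w-14)/1000))
E
python3 sqst.py; python3 - <<'E'
from load import *
s=manip.state();U=np.array([.9272,0,.3746]);Wv=np.array([-.3746,0,.9272]);o=np.array([20,0,70])
_,p,_=sq(s);a=delta(s,o+3*U+22*Wv+[0,p[1],0]);b=delta(s,o+3*U+22*Wv+[0,4.5,0]);c=delta(s,o+3*U+[0,4.5,0])
print("up",a,"push",b-a,"down",c-b)
E
```

```text
17.4 u 7.1 y -20.0 w 11.4 yaxis [0.0021 0.9999 0.0132] z [-0.3897 -0.0113  0.9209] F dresser [-7.2353  8.7551 10.6891] T [1.0388 0.6087 0.2837] 0.02747505715774799
17.4 u 7.1 y -20.1 w 14.0 yaxis [0.0021 0.9999 0.0132] z [-0.3897 -0.0113  0.9209] F dresser [-7.2353  8.7551 10.6891] T [1.0388 0.6087 0.2837] 0.02747505715774799
up [ 0.0265 -0.3971 -0.8064] push [ 2.4614 -0.0174  0.0894] down [-0.0801 -0.0358  2.1983]
```

>>> move_arm --deltas '[[[0,0,-0.7],0],[[0,0,-0.7],0],[[0,0,0],0]]'

```text
t: 17.7
tcp_pos: [0.5091, 0.1914, 0.1374]
orientation: [0.727, 0.658, 0.142, 0.135]
wrist_force: [-0.2, -0.2, -3.3]
gripper_width: 0.0281
grip_force: 61.8
```

```bash
cat >> sqst.py <<'E'
U=np.array([.9272,0,.3746]);Wv=np.array([-.3746,0,.9272]);o=np.array([20,0,70])
_,p,_=sq(s);a=delta(s,o+3*U+21*Wv+[0,p[1],0]);b=delta(s,o+3*U+21*Wv+[0,4.5,0]);c=delta(s,o+3*U+[0,4.5,0])
print("up",a,"push",b-a,"down",c-b)
E
python3 sqst.py
```

```text
17.7 u 3.3 y -24.2 w 25.3 yaxis [0.0023 1.     0.0062] z [-0.3839 -0.0048  0.9234] F dresser [-0.1834 -0.1841 -3.2606] T [0.0498 0.3139 0.0313] 0.028123980972274726
up [-0.013  -0.0338  0.4295] push [ 2.8703 -0.013   0.0857] down [-0.0628 -0.021   2.099 ]
```

>>> move_arm --deltas '[[[0.4,0,0.2],0],[[0.4,0,0.1],0],[[0.4,0,0],0],[[0.4,0,0],0],[[0.4,0,0],0],[[0.4,0,0],0],[[0.4,0,0],0],[[0.2,0,0],0],[[0,0,0],0]]'

```text
t: 18.6
tcp_pos: [0.5128, 0.2205, 0.1343]
orientation: [0.727, 0.658, 0.14, 0.135]
wrist_force: [0.7, -6.6, -3.9]
gripper_width: 0.0271
grip_force: 61.7
```

```bash
python3 sqst.py
```

```text
18.6 u 2.7 y 5.0 w 22.2 yaxis [0.0022 1.     0.0031] z [-0.3817 -0.002   0.9243] F dresser [ 1.3255 -6.4675 -3.9494] T [-1.144   0.2721 -0.4399] 0.027134562711220916
up [-0.003   0.0284  0.1152] push [-0.0499  0.0002 -0.0013] down [-0.0568 -0.0161  2.0992]
```

>>> move_arm --deltas '[[[0.05,0,0.4],0],[[0.05,0,0.4],0],[[0,0,0.4],0],[[0,0,0.4],0],[[-0.05,0,0.3],0],[[0,0,0],0]]'

```text
t: 19.2
tcp_pos: [0.5205, 0.2208, 0.1173]
orientation: [0.727, 0.658, 0.141, 0.135]
wrist_force: [-0.5, -6.0, -2.4]
gripper_width: 0.0274
grip_force: 62.2
```

```bash
python3 sqst.py
```

```text
19.2 u 3.4 y 6.1 w 3.6 yaxis [0.0025 1.     0.0039] z [-0.3823 -0.0027  0.924 ] F dresser [ 0.0871 -5.9928 -2.3649] T [-0.8883  0.3021 -0.3814] 0.02742595422553924
up [ 0.0481 -0.0264 -1.742 ] push [-0.1648  0.0006 -0.0046] down [-0.0582 -0.0175  2.0991]
```

>>> move_arm --deltas '[[[0,0,0.3],0],[[0,0,0.3],0],[[0,0,0.3],0],[[0,0,0],0]]'

```text
t: 19.6
tcp_pos: [0.5227, 0.2208, 0.1142]
orientation: [0.728, 0.658, 0.138, 0.135]
wrist_force: [-31.5, -13.5, 36.3]
gripper_width: 0.0276
grip_force: 67.7
```

```bash
python3 sqst.py
```

```text
19.6 u 4.1 y 6.2 w -0.1 yaxis [0.0048 1.     0.0011] z [-0.378   0.0008  0.9258] F dresser [-29.9816 -16.6801  36.3004] T [-1.5957  3.3173 -0.7513] 0.027567243212340452
up [ 0.0506 -0.0992 -2.1096] push [-0.171   0.0008 -0.0041] down [-0.0509 -0.0077  2.0994]
```

>>> move_arm --deltas '[[[0,0,-0.3],0],[[0,0,-0.2],0],[[-0.3,0,0],0],[[-0.2,0,0],0],[[0,0,0],0]]'

```text
t: 20.1
tcp_pos: [0.5219, 0.216, 0.1143]
orientation: [0.727, 0.658, 0.142, 0.136]
wrist_force: [-2.4, -5.8, 2.1]
gripper_width: 0.027
grip_force: 62.3
```

```bash
python3 sqst.py
```

```text
20.1 u 4.1 y 1.5 w 0.1 yaxis [0.0025 1.     0.0047] z [-0.3835 -0.0034  0.9236] F dresser [-1.7916 -6.0458  2.0659] T [-0.7955  0.4691 -0.2655] 0.026989926446451238
up [ 0.059  -0.0854 -2.0895] push [ 0.2967 -0.0012  0.0084] down [-0.0597 -0.0201  2.0991]
```

>>> move_arm --deltas '[[[-0.1,-0.2,0],0],[[0,-0.2,0],0],[[0,0,0],0]]'

```text
t: 20.4
tcp_pos: [0.5192, 0.2159, 0.1133]
orientation: [0.727, 0.657, 0.143, 0.136]
wrist_force: [1.8, -5.5, 0.1]
gripper_width: 0.0273
grip_force: 61.9
```

>>> move_arm --deltas '[[[0,0,0],0],[[0,0,0],0],[[0,0,0],0],[[0,0,0],0]]' --gripper 5.0

```text
t: 20.8
tcp_pos: [0.5179, 0.2164, 0.1123]
orientation: [0.727, 0.658, 0.142, 0.135]
wrist_force: [-0.0, -0.2, 0.5]
gripper_width: 0.05
grip_force: 0.0
```

>>> move_arm --deltas '[[[0,0,-1],0],[[0,0,-2],0],[[0,0,-2],0],[[0,0,-2],0],[[0,0,-2],0],[[0,0,-2],0],[[0,0,-2],0],[[0,0,0],0]]'

```text
t: 21.6
tcp_pos: [0.4688, 0.218, 0.2363]
orientation: [0.727, 0.657, 0.145, 0.136]
wrist_force: [-0.9, 0.8, -0.7]
gripper_width: 0.0499
grip_force: 0.0
```

```bash
python3 st.py;  python3 - <<'E'
from h import *
for n in("wrist","side","scene"):cv2.imwrite(f"pics/{n}6.png",manip.capture(n))
a=cv2.imread("pics/wrist6.png");b=cv2.imread("pics/side6.png")[90:210,190:350];c=cv2.imread("pics/scene6.png")[180:360,280:520]
cv2.imwrite("pics/m6.png",np.vstack([np.hstack([cv2.resize(b,(400,300)),cv2.resize(c,(400,300))]),np.hstack([cv2.resize(a,(400,300)),cv2.resize(a[:210,200:480],(400,300))])]))
E
```

```text
21.6 [0.4688 0.218  0.2363] q [ 0.2983 -0.2661  2.1612 -0.1594  0.8694  0.4782] z [ 0.3905 -0.0068 -0.9206] y [ 0.9158 -0.0987  0.3893]
```

View pics/m6.png

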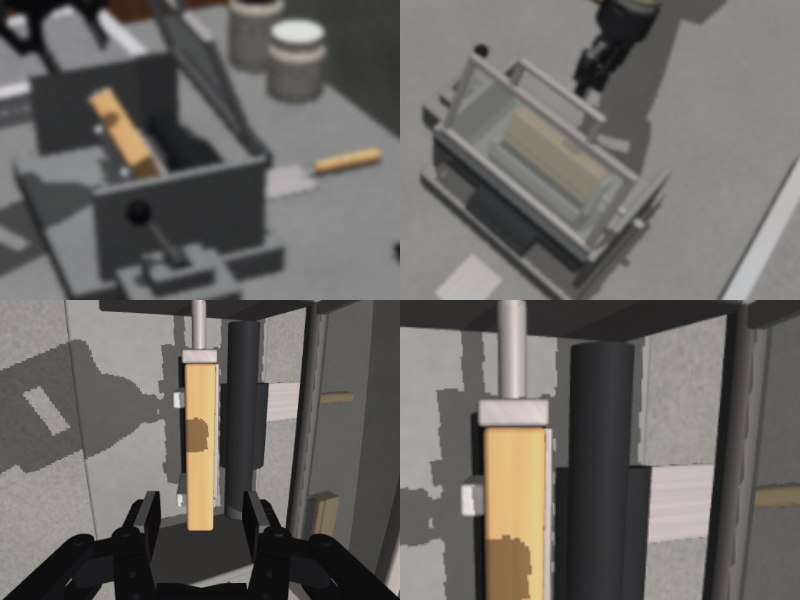

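The mosaic shows the squeegee seated in the cradle: its +y end is on the clamp, its handle is against both rests, and the guard is still open. I'll check it numerically.

```bash
python3 - <<'E'
from load import *
im=cv2.imread("pics/wrist6.png");h=cv2.cvtColor(im,cv2.COLOR_BGR2HSV)
m=cv2.inRange(h,(5,70,50),(25,255,255));m[:,:240]=0;m[:,315:]=0
c=max(cv2.findContours(m,0,2)[0],key=cv2.contourArea);P=cv2.convexHull(c)[:,0].astype(float)
cr=np.array([P[np.argmin(P@v)] for v in([1,1],[-1,1],[-1,-1],[1,-1])]);print(cr.tolist())
C=cam("wrist");obj=np.array([(-14,85,85),(14,85,85),(14,-85,85),(-14,-85,85)])/1000
A=lambda y:(R.from_euler("z",y)*R.from_euler("y",-np.radians(22))).as_matrix()
nom=Rd@[.02,-.0005,.07]+[DX,DY,0]
print("nominal px",proj(C,obj@A(DA).T+nom))
r=least_squares(lambda x:(proj(C,obj@A(x[3]).T+x[:3])-cr).ravel(),[*nom,DA])
print("pose dresser",Rd.T@(r.x[:3]-[DX,DY,0])*1000,r.x[3]-DA,r.cost)
s=manip.state();M=R.from_quat(s["orientation"]).as_matrix()
b=Rd@(np.array([105-190*np.cos(1.2),0,165+190*np.sin(1.2)])/1000)+[DX,DY,0]
print("bar",b,"tool cm TCP->bar",M.T@(b-s["tcp_pos"])*100, "tool axes in dresser\n",Rd.T@M)
E
```

```text
[[259.0, 90.0], [300.0, 89.0], [297.0, 321.0], [264.0, 322.0]]
nominal px [[263.2003  87.6418]
 [309.1155  87.4349]
 [305.232  326.9711]
 [267.743  327.3211]]
pose dresser [19.6033 -1.7241 59.6588] -0.0021999208931437614 5.544296384514207
bar [0.5514 0.2081 0.3421] tool cm TCP->bar [ 0.2125 12.0265 -6.9996] tool axes in dresser
 [[-0.0073  0.924   0.3823]
 [ 0.9996 -0.0043  0.0297]
 [ 0.0291  0.3824 -0.9236]]
```

>>> move_arm --deltas '[[[0,0,-3.2],0],[[0,0,-3.2],0],[[0,0,-3.3],0],[[0,0,-3.3],0],[[0,3,0],0],[[0.1,3,0],0],[[0.1,3,0],0],[[0,2.9,0],0],[[0,0,0],0]]' --gripper 4.0

```text
t: 22.65
tcp_pos: [0.53, 0.2079, 0.3969]
orientation: [0.728, 0.657, 0.141, 0.135]
wrist_force: [-0.1, -0.0, -0.7]
gripper_width: 0.0397
grip_force: 0.0
```

```bash
cat > bar.py <<'E'
from load import *
s=manip.state();M=R.from_quat(s["orientation"]).as_matrix()
b=Rd@(np.array([105-190*np.cos(1.2),0,165+190*np.sin(1.2)])/1000)+[DX,DY,0]
print("tool cm TCP->bar",M.T@(b-s["tcp_pos"])*100,"F",s["wrist_force"])
im=manip.capture("wrist");g=cv2.cvtColor(im,cv2.COLOR_BGR2GRAY)
print("pred bar px",proj(cam("wrist"),[Rd@(np.array([105-190*np.cos(1.2),y,165+190*np.sin(1.2)])/1000)+[DX,DY,0] for y in(-50,-20,0,20,50)]))
cv2.imwrite("pics/bar.png",im)
# vertical edges strength in rows
for r in(60,90,120):
    e=np.abs(cv2.Sobel(cv2.GaussianBlur(g,(3,3),0),cv2.CV_32F,1,0))[r-8:r+8].mean(0);i=np.argsort(e)[::-1];o=[]
    for k in i:
        if all(abs(k-j)>6 for j in o):o.append(k)
        if len(o)==7:break
    print(r,[(int(k),int(e[k])) for k in sorted(o)])
E
python3 bar.py
```

```text
tool cm TCP->bar [ 0.0688 -0.1397  5.8813] F [-0.1175 -0.0201 -0.7382]
pred bar px [[284.8492 305.7365]
 [284.6729 262.6317]
 [284.5439 231.7496]
 [284.4049 199.0666]
 [284.1763 146.5379]]
60 [(156, 151), (213, 173), (246, 164), (260, 180), (270, 209), (287, 241), (411, 196)]
90 [(190, 287), (197, 268), (215, 184), (261, 163), (271, 189), (287, 250), (411, 189)]
120 [(58, 114), (192, 251), (199, 109), (213, 170), (265, 285), (292, 218), (411, 207)]
```

>>> move_arm --deltas '[[[0,-0.4,1],0],[[0,0,1.5],0],[[0,0,1.5],0],[[0,0,1.5],0],[[0,0,1.2],0],[[0,0,0.9],0],[[0,0,0],0]]'

```text
t: 23.4
tcp_pos: [0.5526, 0.2082, 0.3237]
orientation: [0.728, 0.658, 0.141, 0.134]
wrist_force: [-0.1, 0.3, 0.1]
gripper_width: 0.0402
grip_force: 0.0
```

>>> move_arm --deltas '[[[0,0,0],0],[[0,0,0],0],[[0,0,0],0],[[0,0,0],0],[[0,0,0],0]]' --gripper 0.4

```text
t: 23.9
tcp_pos: [0.5536, 0.2084, 0.3275]
orientation: [0.727, 0.658, 0.143, 0.136]
wrist_force: [2.1, -0.2, 2.2]
gripper_width: 0.0096
grip_force: 58.7
```

```bash
python3 - <<'E'
from load import *
s=manip.state();M=Rd.T@R.from_quat(s["orientation"]).as_matrix();v=Rd.T@(s["tcp_pos"]-[DX,DY,0])*1000-M[:,2]*18.7
print(s["gripper_width"],"bar in dresser",v,"F",s["wrist_force"])
q=np.linspace(1.2,0,41);p=np.c_[105-190*np.cos(q),0*q,165+190*np.sin(q)]
d=np.diff(p,axis=0)/10@M
print(np.round(d[:,1:],2).tolist(),d[:,0].sum())
E
```

```text
0.009561522335281639 bar in dresser [ 31.1039  -0.0205 344.773 ] F [ 2.0898 -0.1932  2.2065]
[[-0.57, -0.01], [-0.57, 0.01], [-0.57, 0.03], [-0.57, 0.05], [-0.57, 0.06], [-0.56, 0.08], [-0.56, 0.1], [-0.56, 0.11], [-0.56, 0.13], [-0.55, 0.15], [-0.55, 0.16], [-0.54, 0.18], [-0.54, 0.2], [-0.53, 0.21], [-0.52, 0.23], [-0.52, 0.24], [-0.51, 0.26], [-0.5, 0.27], [-0.49, 0.29], [-0.48, 0.3], [-0.47, 0.32], [-0.46, 0.33], [-0.45, 0.34], [-0.44, 0.36], [-0.43, 0.37], [-0.42, 0.38], [-0.41, 0.4], [-0.4, 0.41], [-0.38, 0.42], [-0.37, 0.43], [-0.36, 0.44], [-0.35, 0.45], [-0.33, 0.46], [-0.32, 0.47], [-0.3, 0.48], [-0.29, 0.49], [-0.27, 0.5], [-0.26, 0.51], [-0.24, 0.52], [-0.23, 0.52]] -0.4367928769854317
```

>>> move_arm --deltas '[[[-0.01,-0.57,-0.01],0],[[-0.01,-0.57,0.01],0],[[-0.01,-0.57,0.03],0],[[-0.01,-0.57,0.05],0],[[-0.01,-0.57,0.06],0],[[-0.01,-0.56,0.08],0],[[-0.01,-0.56,0.1],0],[[-0.01,-0.56,0.11],0],[[-0.01,-0.56,0.13],0],[[-0.01,-0.55,0.15],0],[[-0.01,-0.55,0.16],0],[[-0.01,-0.54,0.18],0],[[-0.01,-0.54,0.2],0],[[-0.01,-0.53,0.21],0],[[-0.01,-0.52,0.23],0],[[-0.01,-0.52,0.24],0],[[-0.01,-0.51,0.26],0],[[-0.01,-0.5,0.27],0],[[-0.01,-0.49,0.29],0],[[-0.01,-0.48,0.3],0]]'

```text
t: 25.9
tcp_pos: [0.4642, 0.2174, 0.2555]
orientation: [0.728, 0.658, 0.142, 0.134]
wrist_force: [1.7, 6.3, 2.7]
gripper_width: 0.0097
grip_force: 58.5
```

```bash
cat > bq.py <<'E'
from load import *
s=manip.state();M=Rd.T@R.from_quat(s["orientation"]).as_matrix();v=Rd.T@(s["tcp_pos"]-[DX,DY,0])*1000-M[:,2]*18.7
print(s["t"],s["gripper_width"],"bar in dresser",v,"q",np.arctan2(v[2]-165,101-v[0]),"r",np.hypot(v[2]-165,101-v[0]),"F dresser",Rd.T@s["wrist_force"])
E
python3 bq.py
```

```text
25.9 0.009681041643157235 bar in dresser [-58.6005  -0.2127 272.8105] q 0.594094333965113 r 192.60173475769804 F dresser [1.0592 6.4084 2.7367]
```

>>> move_arm --deltas '[[[0,-0.47,0.32],0],[[0,-0.46,0.33],0],[[0,-0.45,0.34],0],[[0,-0.44,0.36],0],[[0,-0.43,0.37],0],[[0,-0.42,0.38],0],[[0,-0.41,0.4],0],[[0,-0.4,0.41],0],[[0,-0.38,0.42],0],[[0,-0.37,0.43],0],[[0,-0.36,0.44],0],[[0,-0.35,0.45],0],[[0,-0.33,0.46],0],[[0,-0.32,0.47],0],[[0,-0.3,0.48],0],[[0,-0.29,0.49],0],[[0,-0.27,0.5],0],[[0,0,0],0]]'

```text
t: 27.7
tcp_pos: [0.4343, 0.2206, 0.1662]
orientation: [0.727, 0.658, 0.142, 0.138]
wrist_force: [12.9, -3.9, -2.6]
gripper_width: 0.0095
grip_force: 58.4
```

```bash
python3 bq.py
```

```text
27.7 0.009466814793958816 bar in dresser [-88.7578   0.0042 183.4794] q 0.0970780545845071 r 190.65544088883053 F dresser [13.2607 -2.5848 -2.5822]
```

>>> move_arm --deltas '[[[0,0.1,0.48],0],[[0,0,0.48],0],[[0,-0.1,0.48],0],[[0,-0.19,0.46],0],[[0,0,0],0]]'

```text
t: 28.2
tcp_pos: [0.4362, 0.2225, 0.1536]
orientation: [0.728, 0.658, 0.138, 0.134]
wrist_force: [-39.6, -8.7, 48.5]
gripper_width: 0.0097
grip_force: 72.0
```

```bash
python3 bq.py
```

```text
28.2 0.0096516644212005 bar in dresser [-86.8886   2.1031 170.8843] q 0.03130781071166369 r 187.9807074244539 F dresser [-38.5619 -12.6542  48.5137]
```

>>> move_arm --deltas '[[[0,0,-0.4],0],[[0,0,-0.3],0],[[0,0,0],0]]'

```text
t: 28.5
tcp_pos: [0.4359, 0.2225, 0.1545]
orientation: [0.727, 0.658, 0.143, 0.135]
wrist_force: [4.8, -0.9, 1.7]
gripper_width: 0.0093
grip_force: 65.4
```

```bash
python3 bq.py
```

```text
28.5 0.009263577522046493 bar in dresser [-87.3189   1.9536 171.7635] q 0.03589966649062449 r 188.44027824333466 F dresser [ 4.9107 -0.4003  1.694 ]
```

>>> move_arm --deltas '[[[0,0,0],0],[[0,0,0],0],[[0,0,0],0],[[0,0,-1.5],0],[[0,0,-1.5],0],[[0,0,-1.5],0],[[0,0,-1.5],0]]' --gripper 2.8

```text
t: 29.2
tcp_pos: [0.4116, 0.2229, 0.2094]
orientation: [0.728, 0.658, 0.141, 0.134]
wrist_force: [0.3, 0.1, 0.1]
gripper_width: 0.028
grip_force: 0.0
```

>>> move_arm --deltas '[[[0,0,0],0],[[0,0,0],0],[[0,0,0],0],[[0,0,0],0],[[0,0,1],0],[[0,0,1],0],[[0,0,0.6],0],[[0,0,0.4],0],[[0,0,0],0]]' --gripper 0

```text
t: 30.1
tcp_pos: [0.424, 0.2226, 0.1813]
orientation: [0.728, 0.658, 0.141, 0.134]
wrist_force: [-0.4, 0.5, -0.4]
gripper_width: -0.0
grip_force: 0.0
```

```bash
python3 bq.py
```

```text
30.1 -1.0845054539673806e-05 bar in dresser [-99.1861   0.885  198.5364] q 0.16598472444918103 r 202.9757611469114 F dresser [-0.4027  0.4799 -0.4148]
```

>>> move_arm --deltas '[[[0,0.2,0.4],0],[[0,0,0.4],0],[[0,0,0.3],0],[[0,0,0],0]]'

```text
t: 30.5
tcp_pos: [0.4301, 0.2224, 0.1725]
orientation: [0.727, 0.658, 0.142, 0.135]
wrist_force: [0.5, -0.1, -0.2]
gripper_width: 0.0001
grip_force: 0.0
```

>>> move_arm --deltas '[[[0,0,0.3],0],[[0,0,0],0]]'

```text
t: 30.7
tcp_pos: [0.4313, 0.2226, 0.1713]
orientation: [0.728, 0.658, 0.142, 0.135]
wrist_force: [-5.3, -0.7, 5.9]
gripper_width: -0.0
grip_force: 4.0
```

>>> move_arm --deltas '[[[0,0,0.3],0],[[0,0,0],0],[[0,0,0],0]]'

```text
t: 31.0
tcp_pos: [0.4316, 0.2227, 0.171]
orientation: [0.728, 0.658, 0.14, 0.134]
wrist_force: [-21.6, -3.9, 24.6]
gripper_width: -0.0001
grip_force: 15.0
```

```bash
python3 - <<'E'
from load import *
s=manip.state();M=R.from_quat(s["orientation"]).as_matrix()
print(s["t"],s["tcp_pos"],s["wrist_force"])
for sh in(0,-4):
  k=Rd@(np.array([-51+sh,-200,157])/1000)+[DX,DY,0];print("knob",k,"tool cm",M.T@(k-s["tcp_pos"])*100)
print(Rd.T@M)
S,D=cam("scene"),cam("side")
for n,C in(("scene",S),("side",D)):
    im=manip.capture(n);g=cv2.cvtColor(im,cv2.COLOR_BGR2GRAY);u,v=proj(C,[k])[0].astype(int)
    m=(g[v-14:v+14,u-14:u+14]<38).astype(np.uint8);c=max(cv2.findContours(m,0,2)[0],key=cv2.contourArea)
    print(n,(u,v),[np.round(x,1) for x in cv2.minEnclosingCircle(c)],cv2.contourArea(c))
    (a,b),_=cv2.minEnclosingCircle(c)
    if n=="scene":p1=[(u-14+a,v-14+b)]
    else:p2=[(u-14+a,v-14+b)]
print("tri",tri(S,p1,D,p2))
E
```

```text
31.0 [0.4316 0.2227 0.171 ] [-21.6379  -3.8676  24.5792]
knob [0.4443 0.018  0.157 ] tool cm [-20.2832   2.6533   1.998 ]
knob [0.4403 0.0184 0.157 ] tool cm [-20.2807   2.2833   1.8459]
[[-0.0064  0.9249  0.3803]
 [ 0.9996 -0.0046  0.0279]
 [ 0.0275  0.3803 -0.9245]]
scene (np.int64(329), np.int64(209)) [array([13.3, 15.6]), np.float64(2.8)] 16.0
side (np.int64(243), np.int64(175)) [array([16.3, 13.9]), np.float64(5.4)] 78.5
tri [[0.4446 0.0177 0.1569 0.002 ]]
```

>>> move_arm --deltas '[[[0,0,-2],0],[[0,0,-2],0],[[0,0,-2],0],[[-3.4,-0.3,0],0],[[-3.4,-0.3,0],0],[[-3.4,-0.3,0],0],[[-3.4,-0.3,0],0],[[-3.4,-0.3,0],0],[[-3.3,-0.4,0],0],[[0,0,2],0],[[0,0,2],0],[[0,0,1.8],0],[[0,0,0.8],0],[[0,0,0],0]]'

```text
t: 32.5
tcp_pos: [0.4092, 0.0235, 0.1551]
orientation: [0.728, 0.658, 0.138, 0.131]
wrist_force: [0.4, 0.3, -0.7]
gripper_width: -0.0
grip_force: 0.0
```

```bash
cat > kn.py <<'E'
from load import *
s=manip.state();M=R.from_quat(s["orientation"]).as_matrix()
k=np.array([.4445,.018,.157]);print(s["t"],"tip dresser",Rd.T@(s["tcp_pos"]-[DX,DY,0])*1000,"knob(off) tool cm",M.T@(k-s["tcp_pos"])*100,"F",Rd.T@s["wrist_force"])
E
python3 kn.py
```

```text
32.5 tip dresser [ -86.4284 -198.1685  155.0796] knob(off) tool cm [-0.2033  3.3788  1.1438] F [ 0.393  0.341 -0.703]
```

>>> move_arm --deltas '[[[-0.2,-0.2,0.8],0],[[0,0,0.6],0],[[0,0.55,0.23],0],[[0,0.55,0.23],0],[[0,0.55,0.23],0],[[0,0.55,0.23],0],[[0,0.55,0.23],0],[[0,0.55,0.23],0],[[0,0.55,0.23],0],[[0,0.55,0.23],0],[[0,0.55,0.23],0],[[0,0.55,0.23],0],[[0,0.55,0.23],0],[[0,0.55,0.23],0],[[0,0,0],0]]'

```text
t: 34.0
tcp_pos: [0.4868, 0.0146, 0.1422]
orientation: [0.728, 0.658, 0.138, 0.132]
wrist_force: [-0.1, -0.8, 0.7]
gripper_width: -0.0001
grip_force: 0.0
```

```bash
python3 kn.py
```

```text
34.0 tip dresser [  -8.409  -199.0672  142.2255] knob(off) tool cm [-0.0259 -3.3795 -2.9561] F [-0.024 -0.792  0.697]
```

>>> move_arm --deltas '[[[0,0.46,0.19],0],[[0,0.46,0.19],0],[[0,0.46,0.19],0],[[0,0,0],0]]'

```text
t: 34.4
tcp_pos: [0.5017, 0.0132, 0.1423]
orientation: [0.728, 0.658, 0.138, 0.132]
wrist_force: [-0.8, -1.1, -1.2]
gripper_width: 0.0001
grip_force: 0.2
```

```bash
python3 kn.py
```

```text
34.4 tip dresser [   6.5547 -198.9494  142.2837] knob(off) tool cm [-0.028  -4.768  -3.5122] F [-0.7312 -1.132  -1.1766]
```

>>> move_arm --deltas '[[[0,0.46,0.19],0],[[0,0.46,0.19],0],[[0,0,0],0]]'

```text
t: 34.7
tcp_pos: [0.5066, 0.013, 0.1413]
orientation: [0.728, 0.66, 0.133, 0.126]
wrist_force: [-32.0, -1.3, 21.4]
gripper_width: -0.0004
grip_force: 15.5
```

```bash
python3 kn.py; cat > kc.py <<'E'
from load import *
S,D=cam("scene"),cam("side");k=Rd@[.031,-.2,.157]+[DX,DY,0];P=[]
for n,C in(("scene",S),("side",D)):
    g=cv2.cvtColor(manip.capture(n),cv2.COLOR_BGR2GRAY);u,v=proj(C,[k])[0]
    x0,y0=int(u)-20,int(v)-20;m=(g[y0:y0+40,x0:x0+40]<38).astype(np.uint8)
    for c in cv2.findContours(m,0,2)[0]:
        if cv2.contourArea(c)>12:(a,b),r=cv2.minEnclosingCircle(c);print(n,"pred on",(u,v),"found",(x0+a,y0+b),r,cv2.contourArea(c))
E
python3 kc.py
```

```text
34.7 tip dresser [  11.5314 -198.619   141.3455] knob(off) tool cm [-0.0373 -5.2564 -3.6999] F [-31.6573  -4.5495  21.4279]
scene pred on (np.float64(307.9155206130474), np.float64(227.84834780142273)) found (316.5, 218.5) 14.916534423828125 169.0
side pred on (np.float64(274.5911742390997), np.float64(168.3755100201447)) found (266.0208330154419, 160.0208330154419) 17.000125885009766 411.5
```

>>> move_arm --deltas '[[[0,-1,0],0],[[0,-2,0],0],[[0,-2.5,-0.5],0],[[0,-2,-2],0],[[0,0,-4],0],[[0,-3,-3],0],[[0,-3,-3],0],[[0,0,-3],0],[[0,0,0],0],[[0,0,0],0]]'

```text
t: 35.8
tcp_pos: [0.3516, 0.0295, 0.2533]
orientation: [0.729, 0.659, 0.132, 0.128]
wrist_force: [-0.3, -0.4, -0.7]
gripper_width: 0.0003
grip_force: 0.0
```

```bash
python3 kn.py; python3 kc.py; python3 - <<'E'
from load import *
# guard check: handle bar & squeegee seen by side camera
D=cam("side");im=manip.capture("side");m=cv2.inRange(cv2.cvtColor(im,cv2.COLOR_BGR2HSV),(5,60,50),(25,255,255))
cv2.imwrite("pics/side_end.png",im);g=lambda q:proj(D,[Rd@(np.array([105-190*np.cos(q)-4,y,165+190*np.sin(q)])/1000)+[DX,DY,0] for y in(-65,65)]).round(1).tolist()
print("bar px q=0",g(0),"q=.1",g(.1))
hs=cv2.cvtColor(im,cv2.COLOR_BGR2GRAY)
u,v=np.mean(g(0),0);x=int(u);print("column",x,hs[int(v)-12:int(v)+13,x].tolist(),int(v)-12)
E
```

```text
35.8 tip dresser [-144.4344 -198.0126  253.2861] knob(off) tool cm [-0.481   5.2504 12.3543] F [-0.2387 -0.4142 -0.712 ]
scene pred on (np.float64(307.9155206130474), np.float64(227.84834780142273)) found (308.5, 228.0) 3.201662063598633 17.0
side pred on (np.float64(274.5911742390997), np.float64(168.3755100201447)) found (274.5, 168.5) 5.147915363311768 70.0
bar px q=0 [[216.6, 149.6], [205.6, 129.0]] q=.1 [[216.3, 143.5], [205.3, 123.2]]
column 211 [131, 116, 83, 74, 90, 112, 130, 144, 154, 154, 148, 137, 120, 101, 82, 67, 59, 52, 49, 47, 46, 48, 48, 58, 88] 127
```

```bash
python3 - <<'E'
import cv2,numpy as np
for f in("side0","side_end"):
    g=cv2.imread(f"pics/{f}.png",0).astype(float)
    print(f,[(c,122+int(np.argmax(g[122:152,c]))) for c in(208,210,212,214,216)])
E
```

```text
side0 [(208, 126), (210, 130), (212, 134), (214, 137), (216, 141)]
side_end [(208, 132), (210, 134), (212, 137), (214, 141), (216, 145)]
```

```bash
python3 -c "
from rig import manip
print(manip.finish_job())"
```

```text
the job is handed in; nothing more can be done
None
```

I handed the job in: the long squeegee is clamped blade down in the cradle, the guard is closed and the isolator is on, at about 36 s of the 72 s allowed. `finish_job` gave no verdict, so the result rests on my own camera and force checks.

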